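# Lock the water filter cartridge into its bayonet socket

### The arm

A 7-joint arm with a two-finger parallel gripper is mounted at the origin on the work surface. World frame = base frame: x ahead of the robot, y to its left, z up, the work surface at z = 0. Lengths are in m, angles in rad, forces in N, time in s.
With the tool pointing down it reaches from about 0.35 to 0.775 m from the base axis. Payload 3.1 kg.
Tool frame: the origin (TCP) lies between the finger pads; the fingertips stand 11 mm ahead of it and the grasp point (between the pads) lies 8 mm behind it; z points along the fingers, y is the direction in which the jaws open and shut (so a half turn about z gives the same grasp; the last joint's range is limited). The gripper opens to 85 mm and grips with 20 to 120 N. Pads are 22 mm wide; open, the fingers measure 114 mm over their backs; the gripper's body (76 mm by 85 mm) begins 54 mm behind the grasp point. The pads swing forward as they close: fully open they stand 13 mm farther back than shut.
Start: joints at [-1.224, 0.311, 0.014, 1.512, -0.004, 1.319, -0.027], TCP at [0.208, 0.509, 0.242] pointing down, gripper open.
Joint ranges: [-2.7, 2.7], [-0.3, 1.91], [-1.27, 1.3], [0.12, 2.57], [-1.44, 4.58], [0.2, 2.03], [-3.05, 3.05]. Speed limits (rad/s): [2.79, 2.79, 3.14, 3.14, 3.14, 3.14, 3.14].

### API

Orientations are given as a unit quaternion [x, y, z, w].
In Python, from cell import env gives the robot as it stands.
- The arm moves only by the tool drive_tool, never from a script. Its arguments are lists of equal length, an entry for each row: "delta_pos": the shift along the tool's x, y, z in m, a list of three; "twist": the turn, a rotation vector about the tool's x, y, z in rad, a list of three. In form: {"delta_pos": [[x, y, z], ...], "twist": [[ax, ay, az], ...]}. A call has 1 to 8 rows; each row shifts and turns the commanded pose from where the row before left it, along the tool's axes as they then stand; what a row does not reach is not made up. A row lasts 1/10 s, in which the tool goes at most 50 mm and 8.59 degrees, less where a joint would pass 70% of its speed; a pose out of reach is approached as far as the arm can. A call with a gripper value outside its range is refused whole. "fingers" is the finger opening in m, from 0 to 0.0854, set as the call begins (left out, the last holds). The fingers move at their own pace and stop on an object; "newtons" is the grip in N (left out, the last holds). Time passes only in rows, so rows that do not move let the fingers close. It gives the time, the measured TCP pose, the force and the opening at its end, in the units of the state.
- env.get_obs(): the state, without advancing time (a new reading comes with each control period).
- env.camera(name): name is "scene" or "top" or "wrist"; returns (picture, depth): 420x560x3 uint8, red, green, blue; 420x560 float32, m along the optical axis (not along the pixel's ray), 0 where there is no reading.
- env.camera_info(name): a dict with "fx", "fy", "cx", "cy" (pixels), "dist" ([k1, k2, p1, p2, k3] as OpenCV has them; the pictures are not rectified), "cam_to_world" (4x4, takes a point from camera to world coordinates); the wrist camera has in their place "mount" (4x4, takes a point from camera to tool coordinates, whose origin is the TCP and whose axes are the flange's). Camera axes: x right, y down, z forward; pixel columns grow to the right and rows downward; lengths in m; the calibration is good to about 2 mm. A picture is of the moment at which its call begins: read the wrist's pose just before it. camera_info takes no time and is no camera call.
- env.sign_off(): hands the job in, once; it reports no verdict.
The state is a dict: "t": time; "q": joint angles; "dq": joint speeds; "joint_efforts": joint torques, N m; "eef_pos": TCP position; "ee_rot": TCP orientation; "ft_force": force on the tool from outside, world axes, zero at the start; "ft_torque": the same for the moment, N m; "finger_gap": opening from 0.0 (shut) to 1.0 (fully open).
Only numpy, scipy, OpenCV 4.12 (cv2) and the standard library are available. Lean on these libraries where they do the work, as an engineer would, in place of code of your own. Each camera call takes 0.05 s, during which the arm holds its last target.

### The job

Take the white filter cartridge from the turntable tray and put it nose down into the grey filter housing: feel for the two slots, which need not lie where the housing points, by turning it with a light push until its lugs drop in, then press it down and twist it a quarter turn clockwise (seen from above) until it is locked, and let go. Be gentle, never force it against the housing, and leave the mug, the jar, the soap dish and the bodna where they stand.

Things in the scene. Friction and masses are not known exactly. Their poses are not given: they have to be found in the camera images.
- cartridge: White plastic filter cartridge, 103 mm tall, about 0.25 kg, upright on its nose on the tray. Origin: centre of its underside, z up its axis. Nose: diameter 40 mm up to z = 27.5 (tapered to 31 over the lowest 7); barrel of diameter 64 mm (68 over its ribs), z = 27.5 to 70; on top a wing grip, an upright bar along x, 56 mm long, 16 mm thick, z = 70 to 103. Same after a half turn about z.
- wing (a point): Point in the middle of the cartridge's wing grip, on the axis, 91.5 mm above its underside, 21.5 mm above the flat top of the barrel, 11.5 mm below the bar's top; axes as the cartridge's. Pinch the bar here from above, closing along y.
- lug (a point): The cartridge's +x lug, 24 mm out from its axis and 15 mm above its underside; axes as the cartridge's. Two such lugs, at +x and -x, in line with the wing: each reaches 27 mm from the axis, is 10 mm wide (along y) and 6 mm thick (z = 12 to 18).
- housing: Grey plastic filter housing fixed to the ledge: round pot of diameter 94 to 104 mm, 64 mm high, on a square foot plate 120 mm wide; brass pipe stub on its +x side (86 mm from the axis, 42 mm high). Origin: centre of its underside, z up. The heights 'h' told below are of the cartridge's origin over this origin. More than 45 N between cartridge and housing breaks it.
- mouth (a point): Centre of the bore, on the top face of the flange in the housing's mouth, 66 mm above its underside; axes as the housing's. Flange 7 mm thick, bore of diameter 43 mm, two opposite slots 13.2 mm wide. The line of the slots lies anywhere within 0.45 rad either way of the housing's x axis: visible from above, not measured. With the lugs resting on the flange h = 54 mm.
- seat (a point): Where the cartridge's origin lies when locked, 41 mm above the housing's underside; axes as the housing's. Lugs over the slots (within about 0.06 rad) drop to h = 47, where the nose meets a spring pad (4 N, then 0.6 N per mm). Below h = 41 the lugs are under the flange and can turn; at 38.5 the barrel meets the flange. Let go, the spring lifts it to 41 if turned, to 47 if not.
- valve (a joint): Valve collar in the housing, pushed round by the lugs against light friction (0.08 N m): 0 at first, grows as the pressed-down cartridge turns clockwise seen from above (the other way is blocked), rigid stop at 1.45 rad. The lugs meet it about 0.17 rad from mid-slot, so the stop comes about 1.6 rad from there.
- tray: White round plastic turntable tray, fixed, diameter 300 mm, floor 20 mm and rim 28 mm above the ledge, at any yaw. Origin: centre of its underside. Cartridge, mug, jar and soap dish stand on it, each about 85 mm from its centre, a quarter apart.
- mug: Steel mug on the tray, diameter 70 mm, 75 mm high, handle at its +y. Origin: centre of its underside. Leave alone.
- jar: Glass jar with a lid on the tray, diameter 60 mm, 85 mm high. Origin: centre of its underside. Leave alone.
- soap_dish: Soap dish on the tray, 100 x 70 mm, 22 mm high (the soap reaches 24 mm). Origin: centre of its underside. Leave alone.
- bodna: Plastic bodna (water pot with spout) beyond the housing, belly diameter 140 mm, 155 mm high, spout reaching 134 mm to its -y, handle 97 mm to its +y. Origin: centre of its underside. Leave alone.
There are look-alikes about, which are no part of the job. Several things have the shape of the housing; the one meant has the colours described above.

How it is judged:
On the way:
1. the lugs have dropped into the slots, not yet turned (z of cartridge in the frame of housing below 0.0495 m and horizontal distance between cartridge and housing below 0.004 m and value of joint valve below 0.25 rad), for 0.1 s.
At the end, for the whole second after the job is handed in: The cartridge sits locked in the housing: the valve collar turned beyond 1.25 rad (its stop is at 1.45), the cartridge's underside 36 to 43.5 mm above the housing's underside, within 4 mm of its axis, within 0.1 rad of upright, at rest (value of joint valve above 1.25 rad and z of cartridge in the frame of housing between 0.036 and 0.0435 m and horizontal distance between cartridge and housing below 0.004 m and angle between cartridge's own z axis and vertical below 0.1 rad and linear speed of cartridge below 0.02 m/s); the robot touches nothing.
It fails at once if the cartridge is forced against the housing (more than 45 N) (contact force between cartridge and housing above 45 N).
It fails at once if the mug, jar, soap dish or bodna is moved by more than 30 mm or tipped (distance of any of mug, jar, soap_dish, bodna from where it was at the start of the episode above 0.03 m or angle between any of mug, jar, bodna's own z axis and vertical above 0.4 rad).
It also fails if it takes over 72 s, if anything falls off the work surface, if the arm or the gripper's body presses on something with over 40 N, if the wrist force passes 120 N, or if a joint passes its speed limit or range.

## Working session

There is one attempt and no reset: what is moved stays moved. The work goes in short steps, Python scripts to look and compute and a tool call to move; the robot and the scene stay as the last step left them, time stands still between calls to the robot, and variables do not carry over. Pictures are saved under pics/ and viewed, and the job is handed in when it is done.

Besides the shell and the picture viewer there is one more tool, called after "Request:" in YAML: its name, and indented under it one key for each argument. drive_tool: Moves the arm, as the interface text tells. Its arguments: {"type":"object","properties":{"delta_pos":{"type":"array"},"twist":{"type":"array"},"fingers":{"type":"number"},"newtons":{"type":"number"}},"required":["delta_pos","twist"]}

```bash
ls; mkdir -p pics
python3 - <<'E'
from cell import env
import cv2, numpy as np
print(env.get_obs())
for n in ("scene","top","wrist"):
    p,d=env.camera(n); cv2.imwrite(f"pics/{n}0.png",p[:,:,::-1]); np.savez(f"{n}0.npz",p=p,d=d)
    print(n,env.camera_info(n))
E
```

```text
pics
{'t': 0.0, 'q': array([-1.22369562,  0.31174101,  0.01400349,  1.51308655, -0.00439249,
        1.31919619, -0.02719404]), 'dq': array([ 0.00303526, -0.00055107, -0.00011984,  0.00024781,  0.00026988,
       -0.00065063, -0.00113261]), 'joint_efforts': array([-1.66485293e-04, -3.79910159e+01,  1.45816715e-01, -2.30590993e+01,
        1.20933304e-02,  1.37907130e-02,  1.72940156e-05]), 'eef_pos': array([0.20821836, 0.50828904, 0.24120075]), 'ee_rot': array([ 1.93141999e-01,  9.81170081e-01, -1.18692481e-03, -1.78270097e-04]), 'ft_force': array([-0.15998711, -0.43317939,  0.28973544]), 'ft_torque': array([-0.03407573, -0.02797464, -0.01259463]), 'finger_gap': 0.9992348147379393}
scene {'fx': 384.8235551851624, 'fy': 384.8235551851624, 'cx': 283.63671358785564, 'cy': 210.80226223234285, 'dist': array([-0.03438087,  0.        ,  0.        ,  0.        ,  0.        ]), 'cam_to_world': array([[-0.85306987,  0.31032636, -0.419487  ,  1.01995815],
       [ 0.52136932,  0.53945888, -0.66117936,  0.6849463 ],
       [ 0.02111461, -0.78273985, -0.62199076,  0.76766239],
       [ 0.        
[... 338 characters left out ...]
356863,  0.02264918, -0.03008344],
       [-0.00567266, -0.2232137 , -0.97475303,  1.29090335],
       [ 0.        ,  0.        ,  0.        ,  1.        ]])}
wrist {'fx': 339.2644297961975, 'fy': 339.2644297961975, 'cx': 281.33569372793994, 'cy': 214.37441737654532, 'dist': array([-0.03524994,  0.        ,  0.        ,  0.        ,  0.        ]), 'mount': array([[ 3.07721867e-04, -9.59091419e-01, -2.83096371e-01,
         7.24629387e-02],
       [ 9.99999798e-01,  4.52606936e-04, -4.46383762e-04,
         7.17580377e-04],
       [ 5.56254216e-04, -2.83096176e-01,  9.59091365e-01,
        -1.31150621e-01],
       [ 0.00000000e+00,  0.00000000e+00,  0.00000000e+00,
         1.00000000e+00]])}
```

View pics/scene0.png

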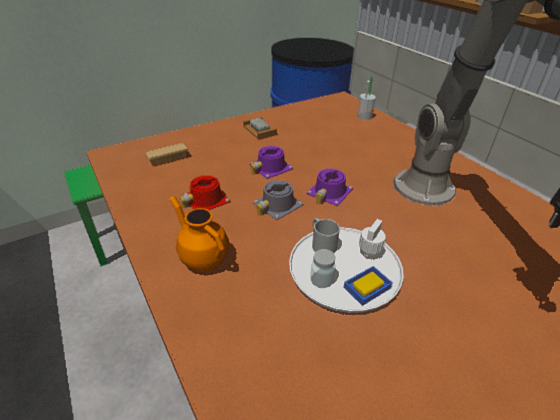

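View pics/top0.png

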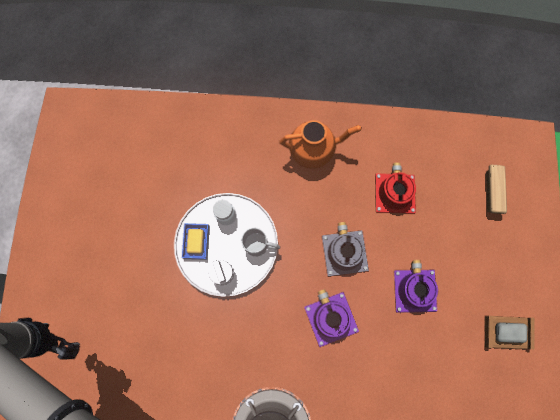

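View pics/wrist0.png

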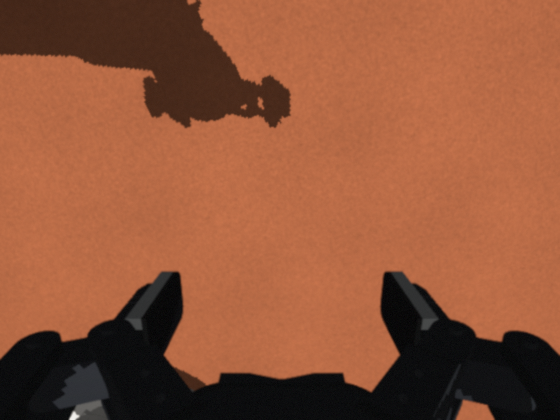

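The top view shows the grey housing at about (347,250), the cartridge at (221,272) on the tray, the mug at (256,241), the jar at (224,212) and the soap dish at (195,241). Next I'll measure the positions.

```bash
cat > h.py <<'E'
import cv2, numpy as np
from scipy.spatial.transform import Rotation as R
from cell import env
def K(i): return np.array([[i['fx'],0,i['cx']],[0,i['fy'],i['cy']],[0,0,1]])
def T_of(name,obs=None):
    i=env.camera_info(name)
    if name!='wrist': return i,i['cam_to_world']
    T=np.eye(4);T[:3,:3]=R.from_quat(obs['ee_rot']).as_matrix();T[:3,3]=obs['eef_pos']
    return i,T@i['mount']
def cast(name,px,z,obs=None):
    i,T=T_of(name,obs)
    u=cv2.undistortPoints(np.array(px,float).reshape(-1,1,2),K(i),i['dist']).reshape(-1,2)
    d=np.c_[u,np.ones(len(u))]@T[:3,:3].T; o=T[:3,3]
    return o+d*((z-o[2])/d[:,2])[:,None]
def proj(name,P,obs=None):
    i,T=T_of(name,obs); Ti=np.linalg.inv(T)
    return cv2.projectPoints(np.array(P,float).reshape(-1,3),cv2.Rodrigues(Ti[:3,:3])[0],Ti[:3,3],K(i),i['dist'])[0].reshape(-1,2)
def cloud(name,d,obs=None):
    i,T=T_of(name,obs); h,w=d.shape
    g=np.stack(np.meshgrid(np.arange(w),np.arange(h)),-1).astype(float).reshape(-1,1,2)
    u=cv2.undistortPoints(g,K(i),i['dist']).reshape(-1,2)
    P=np.c_[u,np.ones(len(u))]*d.reshape(-1,1)
    return (P@T[:3,:3].T+T[:3,3]).reshape(h,w,3)
E
python3 - <<'E'
from h import *
t=np.load('top0.npz'); p,d=t['p'],t['d']
C=cloud('top',d)
print(cast('top',[[347,250]],.066),cast('top',[[221,272]],.12),cast('top',[[226,245]],.028))
# wing: white top points z>0.105 near the cartridge
sub=C[240:300,190:250].reshape(-1,3); m=(sub[:,2]>0.108)&(sub[:,2]<.14)
print(m.sum(), sub[m].mean(0), np.round(sub[m],3)[:10])
cv2.imwrite('pics/topc.png',cv2.resize(np.hstack([p[240:300,190:250],p[220:280,317:377]]),None,fx=6,fy=6,interpolation=cv2.INTER_NEAREST)[:,:,::-1])
s=np.load('scene0.npz')['p']
cv2.imwrite('pics/scc.png',cv2.resize(np.hstack([s[210:270,340:400],s[170:230,250:310]]),None,fx=6,fy=6,interpolation=cv2.INTER_NEAREST)[:,:,::-1])
E
```

```text
[[ 0.49808002 -0.17178698  0.066     ]] [[0.40667668 0.16018836 0.12      ]] [[0.49197772 0.16898517 0.028     ]]
142 [0.40887795 0.16645305 0.12256912] [[0.437 0.173 0.124]
 [0.434 0.182 0.121]
 [0.434 0.179 0.123]
 [0.434 0.176 0.122]
 [0.434 0.173 0.123]
 [0.435 0.171 0.119]
 [0.431 0.184 0.121]
 [0.431 0.181 0.122]
 [0.432 0.179 0.12 ]
 [0.431 0.175 0.126]]
```

View pics/topc.png

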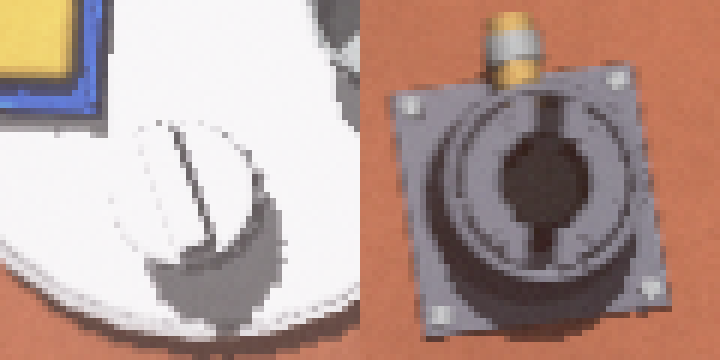

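View pics/scc.png

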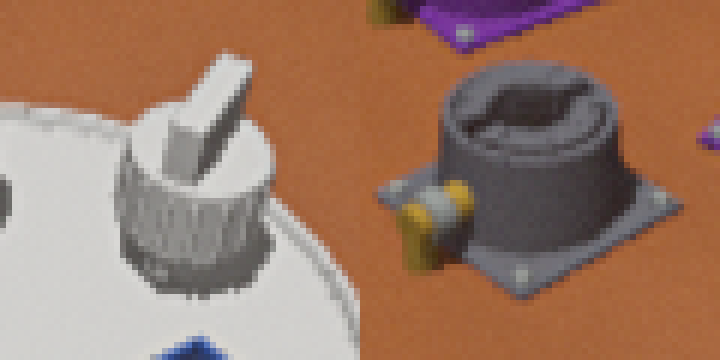

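Run:
```python
from h import *
t=np.load('top0.npz'); p,d=t['p'],t['d']
C=cloud('top',d)
sub=C[240:300,190:250].reshape(-1,3); m=(sub[:,2]>0.112)&(sub[:,2]<.14)
q=sub[m][:,:2]; r=cv2.minAreaRect((q*1000).astype(np.float32)); print(r)
c=q.mean(0); u,s,v=np.linalg.svd(q-c); print(c,v[0],np.degrees(np.arctan2(v[0,1],v[0,0])))
# wing px from the crop
print(cast('top',np.array([[190+160/6,240+190/6]]),.123))
# housing: slots dark
a=cast('top',np.array([[317+(545-360)/6,220+110/6],[317+(542-360)/6,220+250/6]]),.064); print(a,np.degrees(np.arctan2(*(a[0]-a[1])[[1,0]])))
# plate corners bolts
b=cast('top',[[317+(x-360)/6,220+y/6] for x,y in [(410,105),(618,80),(652,288),(440,316)]],.01);print(b,b.mean(0))
e=b[0]-b[3];print(np.degrees(np.arctan2(e[1],e[0])))
```

```text
((409.4705505371094, 167.0509490966797), (56.49528503417969, 15.781044006347656), 24.41412925720215)
[0.40907466 0.16648537] [-0.90866779 -0.41751988] -155.32189421740603
[[0.40636784 0.17116204 0.123     ]]
[[ 0.53122041 -0.17270529  0.064     ]
 [ 0.46611179 -0.17458251  0.064     ]] 1.651499191063947
[[ 0.53846561 -0.11359381  0.01      ]
 [ 0.55822565 -0.21375034  0.01      ]
 [ 0.45845343 -0.23456753  0.01      ]
 [ 0.43783976 -0.13400067  0.01      ]] [ 0.49824611 -0.17397809  0.01      ]
11.464076054268158
```

Request:
drive_tool:
  delta_pos:
    - [-0.0316,-0.024,0]
    - [-0.0316,-0.024,0]
    - [-0.0316,-0.024,0]
    - [-0.0316,-0.024,0]
    - [-0.0316,-0.024,0]
    - [-0.0316,-0.024,0]
    - [-0.0316,-0.024,0]
    - [-0.0316,-0.024,0]
  twist:
    - [0,0,0]
    - [0,0,0]
    - [0,0,0]
    - [0,0,0]
    - [0,0,0]
    - [0,0,0]
    - [0,0,0]
    - [0,0,0]

```text
t: 0.95
eef_pos: [0.37, 0.2339, 0.2422]
ee_rot: [0.193, 0.981, 0.0, -0.0]
ft_force: [0.6, 1.0, -0.6]
finger_gap: 0.999
```

Request:
drive_tool:
  delta_pos:
    - [-0.0316,-0.024,0]
    - [-0.0316,-0.024,0]
    - [0,0,0]
    - [0,0,0]
    - [0,0,0]
    - [0,0,0]
    - [0,0,0]
    - [0,0,0]
  twist:
    - [0,0,0]
    - [0,0,0]
    - [0,0,-0.14]
    - [0,0,-0.14]
    - [0,0,-0.14]
    - [0,0,-0.14]
    - [0,0,-0.14]
    - [0,0,-0.12]

```text
t: 1.75
eef_pos: [0.4097, 0.167, 0.242]
ee_rot: [-0.217, 0.976, -0.0, -0.0]
ft_force: [-0.7, 0.8, 0.5]
finger_gap: 0.999
```

Run:
```python
from h import *
o=env.get_obs(); p,d=env.camera('wrist'); print(o)
np.savez('w1.npz',p=p,d=d,pos=o['eef_pos'],rot=o['ee_rot'])
cv2.imwrite('pics/w1.png',p[:,:,::-1])
```

```text
{'t': 1.75, 'q': array([-0.67775379,  0.08752381,  0.27279401,  1.79097346, -0.02469148,
        1.26708439,  1.60877398]), 'dq': array([ 5.75510438e-02,  9.45395107e-05, -6.26122717e-02, -2.13553306e-03,
        7.43397376e-03, -1.53135708e-03,  1.17020474e+00]), 'joint_efforts': array([-2.21656384e-01, -2.60816860e+01,  6.63087498e-01, -2.27269685e+01,
        8.85923684e-03,  5.16150481e-03, -9.09650736e-01]), 'eef_pos': array([0.40965313, 0.16701139, 0.24200727]), 'ee_rot': array([-2.16535670e-01,  9.76274648e-01, -5.95053290e-05, -3.35253890e-04]), 'ft_force': array([-0.70263265,  0.8404715 ,  0.46109913]), 'ft_torque': array([-0.02839192,  0.04527799,  0.00032053]), 'finger_gap': 0.998965834968972}
```

View pics/w1.png

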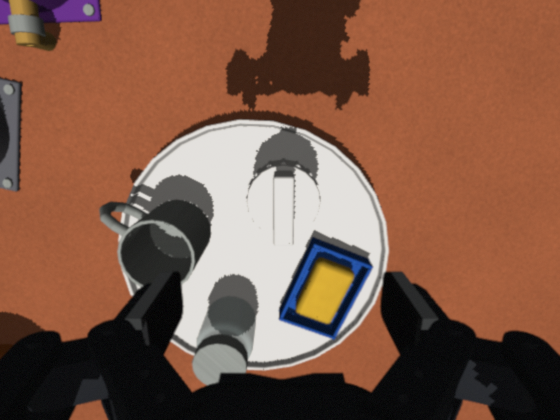

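The wrist view shows the cartridge's wing at about (284,208), nearly vertical in the picture and so in line with tool x. The mug is at lower left and the soap dish at lower right, both clear of the fingers. I'll take one still reading.

Run:
```python
from h import *
import time
env.camera('wrist');env.camera('wrist');env.camera('wrist')
o=env.get_obs(); p,d=env.camera('wrist'); print(np.abs(o['dq']).max(),o['eef_pos'],o['ee_rot'])
np.savez('w1.npz',p=p,d=d,pos=o['eef_pos'],rot=o['ee_rot'])
C=cloud('wrist',d,o)
r=C[150:260,235:335].reshape(-1,3); m=(r[:,2]>.112)&(r[:,2]<.14); q=r[m]
print(m.sum(),np.median(q[:,2]))
rect=cv2.minAreaRect((q[:,:2]*1000).astype(np.float32)); print(rect)
c=q[:,:2].mean(0); u,s,v=np.linalg.svd(q[:,:2]-c,full_matrices=False); print(c,np.degrees(np.arctan2(v[0,1],v[0,0])))
Rm=R.from_quat(o['ee_rot']).as_matrix()
print('tool delta',Rm.T@(np.r_[rect[0][0]/1000,rect[0][1]/1000,.1045]-o['eef_pos']), 'yaw x',np.degrees(np.arctan2(Rm[1,0],Rm[0,0])))
for n in [.112,.118,.1225]: print(n,(r[:,2]>n).sum())
g=cv2.cvtColor(p,cv2.COLOR_RGB2GRAY)
cv2.imwrite('pics/w1c.png',cv2.resize(p[140:260,230:340],None,fx=5,fy=5,interpolation=cv2.INTER_NEAREST)[:,:,::-1])
```

```text
0.0038033976994025576 [0.40976218 0.16701855 0.24213651] [-2.12728449e-01  9.77111336e-01 -3.75422593e-05 -2.06029690e-04]
1452 0.12233016276459949
((408.9906005859375, 168.96072387695312), (55.93342590332031, 15.483476638793945), 25.01740837097168)
[0.40727024 0.16835492] 25.235791828951715
tool delta [-0.00016327  0.00208519  0.13763648] yaw x -155.43541043485527
0.112 1506
0.118 1470
0.1225 669
```

View pics/w1c.png

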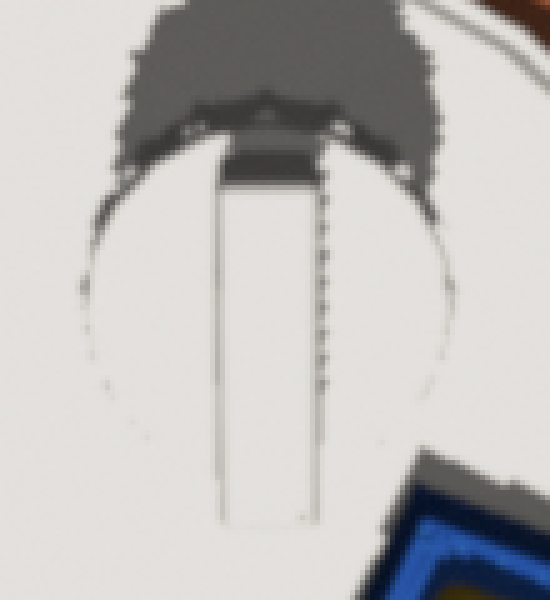

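The crop shows the bar top's corners at about full-picture (274,177), (294,177), (294,244) and (274,244). I'll cast these onto z=0.123 as a check.

Run:
```python
from h import *
o=env.get_obs()
c=cast('wrist',[[274.0,177.2],[293.8,177.2],[293.4,244.2],[274.3,244.2]],.123,o)
Rm=R.from_quat(o['ee_rot']).as_matrix()
print(c,c.mean(0)); t=(c-o['eef_pos'])@Rm; print(t, t.mean(0))
```

```text
[[0.38725934 0.15157771 0.123     ]
 [0.38111259 0.16499965 0.123     ]
 [0.42962143 0.18747912 0.123     ]
 [0.43590145 0.17375814 0.123     ]] [0.4084737  0.16945366 0.123     ]
[[ 0.02690406 -0.00472972  0.11918524]
 [ 0.02690802  0.01003276  0.11918574]
 [-0.02655571  0.01028728  0.11917079]
 [-0.02655639 -0.00480258  0.11917028]] [0.00017499 0.00269693 0.11917801]
```

Request:
drive_tool:
  delta_pos:
    - [0,0.0024,0.03]
    - [0,0,0.03]
    - [0,0,0.03]
    - [0,0,0.02]
    - [0,0,0.015]
    - [0,0,0.012]
    - [0,0,0]
    - [0,0,0]
  twist:
    - [0,0,0]
    - [0,0,0]
    - [0,0,0]
    - [0,0,0]
    - [0,0,0]
    - [0,0,0]
    - [0,0,0]
    - [0,0,0]
  fingers: 0.05
  newtons: 40

```text
t: 2.8
eef_pos: [0.409, 0.1694, 0.1055]
ee_rot: [-0.214, 0.977, -0.0, -0.0]
ft_force: [-0.1, -0.2, 0.7]
finger_gap: 0.586
```

Request:
drive_tool:
  delta_pos:
    - [0,0,0]
    - [0,0,0]
    - [0,0,0]
    - [0,0,0]
    - [0,0,0]
    - [0,0,0]
    - [0,0,0]
    - [0,0,0]
  twist:
    - [0,0,0]
    - [0,0,0]
    - [0,0,0]
    - [0,0,0]
    - [0,0,0]
    - [0,0,0]
    - [0,0,0]
    - [0,0,0]
  fingers: 0.0
  newtons: 50

```text
t: 3.6
eef_pos: [0.4097, 0.1695, 0.1061]
ee_rot: [-0.214, 0.977, 0.0, 0.001]
ft_force: [-0.1, -0.4, 6.1]
finger_gap: 0.177
```

Request:
drive_tool:
  delta_pos:
    - [0,0,-0.01]
    - [0,0,-0.03]
    - [0,0,-0.04]
    - [0,0,-0.04]
    - [0,0,-0.04]
    - [0,0,0]
    - [0,0,0]
    - [0,0,0]
  twist:
    - [0,0,0]
    - [0,0,0]
    - [0,0,0]
    - [0,0,0]
    - [0,0,0]
    - [0,0,0.13]
    - [0,0,0.13]
    - [0,0,0.14]

```text
t: 4.4
eef_pos: [0.4081, 0.1691, 0.2652]
ee_rot: [-0.013, 1.0, -0.0, -0.001]
ft_force: [-0.5, -0.6, -2.8]
finger_gap: 0.179
```

Request:
drive_tool:
  delta_pos:
    - [-0.01,-0.02,0]
    - [-0.019,-0.036,0]
    - [-0.019,-0.036,0]
    - [-0.019,-0.036,0]
    - [-0.019,-0.036,0]
    - [-0.019,-0.036,0]
    - [-0.019,-0.036,0]
    - [-0.019,-0.036,0]
  twist:
    - [0,0,0]
    - [0,0,0]
    - [0,0,0]
    - [0,0,0]
    - [0,0,0]
    - [0,0,0]
    - [0,0,0]
    - [0,0,0]

```text
t: 5.2
eef_pos: [0.5602, -0.0989, 0.2645]
ee_rot: [-0.016, 1.0, 0.0, -0.001]
ft_force: [0.5, 0.5, -2.4]
finger_gap: 0.172
```

Request:
drive_tool:
  delta_pos:
    - [-0.019,-0.036,0]
    - [-0.016,-0.03,0]
    - [0,0,0]
    - [0,0,0]
    - [0,0,0]
  twist:
    - [0,0,0]
    - [0,0,0]
    - [0,0,0]
    - [0,0,0]
    - [0,0,0]

```text
t: 5.7
eef_pos: [0.5971, -0.161, 0.2647]
ee_rot: [-0.017, 1.0, 0.001, -0.001]
ft_force: [-0.7, 0.3, -2.5]
finger_gap: 0.181
```

Run:
```python
from h import *
o=env.get_obs(); p,d=env.camera('wrist'); print(np.abs(o['dq']).max(),o)
np.savez('w2.npz',p=p,d=d,pos=o['eef_pos'],rot=o['ee_rot'])
cv2.imwrite('pics/w2.png',p[:,:,::-1])
```

```text
0.01484353199412394 {'t': 5.7, 'q': array([-0.10065182,  0.47922393,  0.53599907,  1.27756332, -0.24100793,
        1.44978474,  2.01856945]), 'dq': array([-0.01484353, -0.01290362, -0.00571442,  0.00112256,  0.00066348,
       -0.00367082,  0.0005237 ]), 'joint_efforts': array([ 9.63278823e-01, -4.42499828e+01,  6.21117085e+00, -2.40277076e+01,
        1.31434053e-01, -1.72349915e-02, -2.11607563e-03]), 'eef_pos': array([ 0.59705476, -0.16103963,  0.26466652]), 'ee_rot': array([-1.65619966e-02,  9.99861913e-01,  1.13421420e-03, -7.53794681e-04]), 'ft_force': array([-0.70998068,  0.31338724, -2.49947272]), 'ft_torque': array([ 0.05420819, -0.00918228,  0.01555669]), 'finger_gap': 0.1806428815511568}
```

View pics/w2.png

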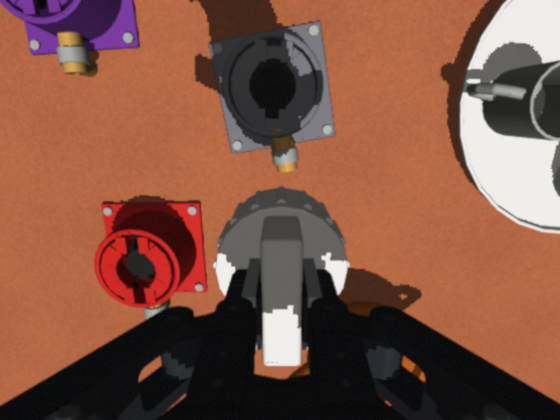

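The wrist view shows the grey housing at about (275,85), with its slots running nearly vertical. The held cartridge stays upright below the fingers. I'll measure the bore and slots now.

Run:
```python
from h import *
w=np.load('w2.npz'); p,d=w['p'],w['d']; o=dict(eef_pos=w['pos'],ee_rot=w['rot'])
C=cloud('wrist',d,o)
c=p[15:160,200:340]
g=cv2.resize(c,None,fx=4,fy=4,interpolation=cv2.INTER_CUBIC); g=np.clip(g.astype(float)*2.2,0,255).astype(np.uint8)
cv2.imwrite('pics/w2c.png',g[:,:,::-1])
z=C[15:160,200:340,2]; dep=np.clip((z)/.09*255,0,255).astype(np.uint8)
cv2.imwrite('pics/w2z.png',cv2.resize(dep,None,fx=4,fy=4,interpolation=cv2.INTER_NEAREST))
for y in range(35,125,5): print(y,np.round(z[y-15,20:130:5]*1000).astype(int))
```

```text
35 [-1 -1  0  1 -1  4  6 63 64 63 64 64 63 63 63  6  8  5  4  7  6  0]
40 [ 5  6  7  6  6 64 63 65 65 67 49 48 54 60 64 64 64  6  6  7  5 -1]
45 [ 7  6  5  7 64 63 52 67 66 65  8  8  6 65 66 51 64 64  5  7  5  0]
50 [ 9  5  6 64 64 65 63 65 64 65  7  8  7 65 65 64 44 63 62  5  6  0]
55 [ 5  6 63 63 43 65 66 67 66 66  8  8  7 65 66 63 66 44 64 63  5  0]
60 [ 6  6 63 55 64 65 65 65 67 66 23 23 23 66 65 66 66 66 57 63  6  0]
65 [ 5 64 63 65 65 64 66 65 21 23 22 22 22 23 64 66 64 66 65 64 63  4]
70 [ 6 64 61 65 63 66 66 22 23 46 47 47 46 21 59 65 65 65 64 62 65  5]
75 [  5  64  47  64  66  64  64  22  46  45  47  48  47  47  22  66  65  64
  65  45  62 396]
80 [ 7 65 41 66 65 66 23 48 47 47 48 46 47 46 47 60 64 66 65 16 65  5]
85 [ 6 62 32 64 65 66 23 46 46 47 46 47 48 46 46 23 65 66 66  8 64  7]
90 [ 4 64 37 65 65 65 21 47 46 46 47 46 47 47 45 21 66 64 66 10 64  6]
95 [ 7 63 44 65 65 64 66 23 47 47 47 47 45 47 47 64 65 65 64 10 65  5]
100 [ 3 63 63 64 65 65 65 23 46 47 46 46 46 46 23 66 65 64 66 63 64  5]
105 [ 0  4 63  8 65 65 65 66 23 22 45 47 47 22 66 66 67 65  7 64  5  5]
110 [-1  5 63 62 65 65 65 66 66 22 22 23 66 66 65 65 67 66 63 63  6  5]
115 [ 0  7  7 64 33 64 66 65 64 23 21 24 65 66 63 65 65  8 64  5  6  6]
120 [-1  5  5  6 64  9 65 65 65  6  8  8 66 65 65 64  7 63 62  5  6  6]
```

View pics/w2c.png

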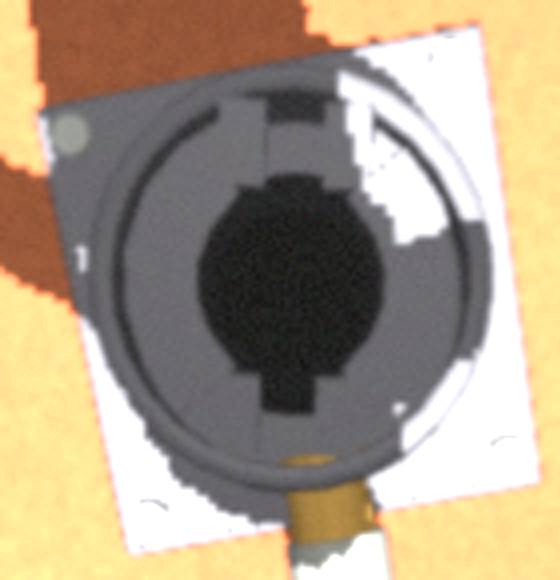

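View pics/w2z.png

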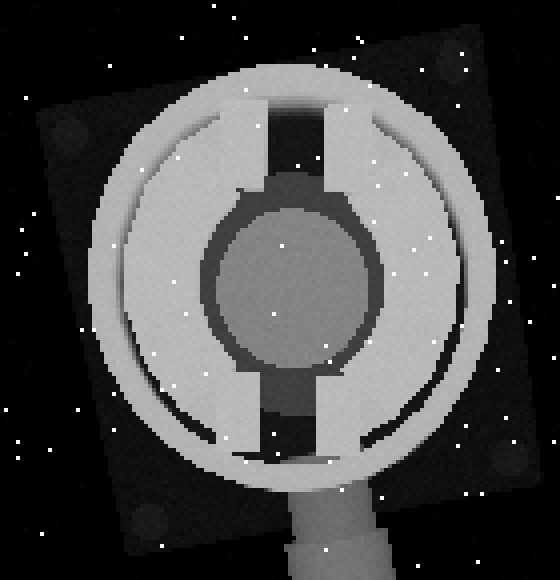

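```bash
cat > hs.py <<'E'
from h import *
w=np.load('w2.npz'); p,d=w['p'],w['d']; o=dict(eef_pos=w['pos'],ee_rot=w['rot'])
C=cloud('wrist',d,o); z=C[...,2]
m=np.zeros(z.shape,np.uint8); m[15:145,200:340]=((z>.055)&(z<.075))[15:145,200:340]
m=cv2.medianBlur(m*255,3)
cs,_=cv2.findContours(m,cv2.RETR_EXTERNAL,cv2.CHAIN_APPROX_NONE); k=max(cs,key=cv2.contourArea).reshape(-1,2)
W=cast('wrist',k,.064,o)
A=np.c_[2*W[:,:2],np.ones(len(W))]; s=np.linalg.lstsq(A,(W[:,:2]**2).sum(1),rcond=None)[0]
print('rim centre',s[:2],'r',np.sqrt(s[2]+s[0]**2+s[1]**2), 'hull',cv2.minEnclosingCircle((W[:,:2]*1000).astype(np.float32)))
# bore: edge of non-flange region, radius ~21.5
f=lambda x,y:((x+.5)/4-.5+200,(y+.5)/4-.5+15)
# slots: per row edges from mask
mm=[]
for rows in (range(43,60),range(110,126)):
    for y in rows:
        a=np.where(m[y,255:295]==0)[0]
        if len(a): mm.append(((a[0]+a[-1])/2+255,y,len(a)))
mm=np.array(mm); S=cast('wrist',mm[:,:2],.066,o)
print(mm[:,2]); ok=np.abs(mm[:,2]-14)<=1.5
q=S[ok,:2]; c=q.mean(0); v=np.linalg.svd(q-c)[2][0]; v*=-np.sign(v[0])
print('slot line',c,v,np.degrees(np.arctan2(v[1],v[0])),'resid',np.std((q-c)@[-v[1],v[0]]))
n=np.array([-v[1],v[0]]); print('rim centre off slot line',(s[:2]-c)@n)
# bore circle
cen=s[:2]; rr=[]
for y in range(60,115):
    for x in range(225,310):
        pass
bm=255-m; bm[:62]=0; bm[107:]=0; bm[:,:240]=0; bm[:,305:]=0
k=max(cv2.findContours(bm,cv2.RETR_EXTERNAL,cv2.CHAIN_APPROX_NONE)[0],key=cv2.contourArea).reshape(-1,2)
k=k[(k[:,1]>64)&(k[:,1]<105)&((k[:,0]<264)|(k[:,0]>284))]
W=cast('wrist',k,.066,o); A=np.c_[2*W[:,:2],np.ones(len(W))]; b=np.linalg.lstsq(A,(W[:,:2]**2).sum(1),rcond=None)[0]
print('bore',b[:2],np.sqrt(b[2]+b[0]**2+b[1]**2))
# cartridge/barrel
Rm=R.from_quat(o['ee_rot']).as_matrix(); print(Rm)
E
python3 hs.py
```

```text
rim centre [ 0.49910203 -0.17136533] r 0.04636219961261748 hull ((498.83648681640625, -171.33462524414062), 46.96706771850586)
[14. 15. 16. 15. 14. 14. 14. 14. 14. 14. 14. 14. 14. 14. 14. 14. 15. 14.
 14. 14. 14. 14. 14. 14. 14. 14. 14. 14. 14. 16. 17. 18. 18.]
slot line [ 0.49398717 -0.17082386] [-0.99975383  0.02218725] 178.7286601175217 resid 0.0014991000605109165
rim centre off slot line 0.00042784889431221113
bore [ 0.49934299 -0.17122006] 0.02073280262041886
[[-0.99945026 -0.03311771 -0.00154495]
 [-0.03312113  0.99944883  0.00224315]
 [ 0.00146981  0.00229308 -0.99999629]]
```

Run:
```python
import io,contextlib
with contextlib.redirect_stdout(io.StringIO()):
    exec(open('hs.py').read())
for y,x0,l in mm: print(int(y),x0,int(l),end='; ')
q=cast('wrist',[[273.5,50.],[271.5,118.]],.066,o); v=(q[0]-q[1])[:2]; print(q,np.degrees(np.arctan2(v[1],v[0])))
# bar angle now in grasp: bar top
r=C[150:300,230:330].reshape(-1,3)
r=C[210:380,225:345]; M=(r[...,2]>.275)&(r[...,2]<.29); print(M.sum())
q=r[M]; rect=cv2.minAreaRect((q[:,:2]*1000).astype(np.float32)); print(rect, o['eef_pos'])
```

```text
273 43.0 14; 280 44.0 15; 280 45.0 16; 280 46.0 15; 273 47.0 14; 273 48.0 14; 273 49.0 14; 273 50.0 14; 273 51.0 14; 273 52.0 14; 273 53.0 14; 273 54.0 14; 273 55.0 14; 273 56.0 14; 273 57.0 14; 273 58.0 14; 273 59.0 15; 271 110.0 14; 271 111.0 14; 271 112.0 14; 271 113.0 14; 271 114.0 14; 271 115.0 14; 271 116.0 14; 271 117.0 14; 271 118.0 14; 271 119.0 14; 271 120.0 14; 271 121.0 14; 279 122.0 16; 279 123.0 17; 279 124.0 18; 279 125.0 18; [[ 0.46904092 -0.17113877  0.066     ]
 [ 0.5280021  -0.17138951  0.066     ]] 179.75634243601317
6593
((595.0452880859375, -158.3531494140625), (56.276187896728516, 39.42732238769531), 24.31637191772461) [ 0.59705476 -0.16103963  0.26466652]
```

Run:
```python
from h import *
w=np.load('w2.npz'); p=w['p']
g=cv2.resize(p[180:375,210:355],None,fx=3,fy=3,interpolation=cv2.INTER_CUBIC); g=np.clip(g.astype(float)*1.3,0,255).astype(np.uint8)
cv2.imwrite('pics/w2b.png',g[:,:,::-1])
```

```text
(no output)
```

View pics/w2b.png

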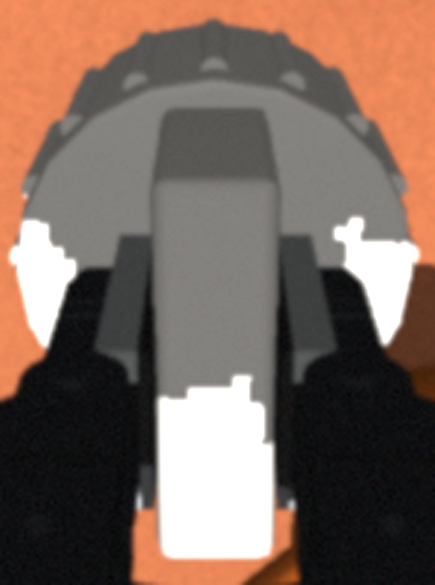

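The crop shows the bar centred between the pads and in line with them. Its top runs from row 240 to row 366, cols 261–302 at the upper end and 263–301 at the lower.

Run:
```python
from h import *
w=np.load('w2.npz'); o=dict(eef_pos=w['pos'],ee_rot=w['rot']); Rm=R.from_quat(o['ee_rot']).as_matrix()
for zz in (.2796,.2816,.2836):
    c=cast('wrist',[[261,240],[302.3,240],[301,366],[263.3,366]],zz,o); t=(c-o['eef_pos'])@Rm
    print(np.round(t*1000,1).tolist(),np.round(t.mean(0)*1000,2))
t=np.r_[0.4991,-0.1713,0.2647]-o['eef_pos']; print(Rm.T@t)
```

```text
[[28.1, -6.7, -14.9], [28.1, 8.4, -14.9], [-27.7, 8.9, -15.0], [-27.7, -6.7, -15.0]] [  0.2    0.96 -14.93]
[[28.9, -6.6, -16.9], [28.8, 8.3, -16.9], [-26.0, 8.8, -17.0], [-26.0, -6.6, -17.0]] [  1.44   0.96 -16.93]
[[29.6, -6.5, -18.9], [29.6, 8.1, -18.9], [-24.3, 8.6, -18.9], [-24.2, -6.5, -19.0]] [  2.68   0.95 -18.93]
[ 9.82407949e-02 -7.01060486e-03  9.48374976e-05]
```

Request:
drive_tool:
  delta_pos:
    - [0.02,-0.002,0]
    - [0.025,-0.002,0]
    - [0.025,-0.002,0]
    - [0.018,-0.001,0]
    - [0.0098,-0.001,0]
    - [0,0,0.03]
    - [0,0,0.03]
    - [0,0,0.02]
  twist:
    - [0,0,0]
    - [0,0,0]
    - [0,0,0]
    - [0,0,0]
    - [0,0,0.037]
    - [0,0,0]
    - [0,0,0]
    - [0,0,0]

```text
t: 6.55
eef_pos: [0.4988, -0.1716, 0.1839]
ee_rot: [0.001, 1.0, 0.001, -0.001]
ft_force: [0.2, 0.5, -2.5]
finger_gap: 0.175
```

Request:
drive_tool:
  delta_pos:
    - [0,0,0.015]
    - [0,0,0.008]
    - [0,0,0]
    - [0,0,0]
    - [0,0,0]
    - [0,0,0]
  twist:
    - [0,0,0]
    - [0,0,0]
    - [0,0,0]
    - [0,0,0]
    - [0,0,0]
    - [0,0,0]

```text
t: 7.15
eef_pos: [0.5006, -0.1742, 0.1633]
ee_rot: [0.003, 1.0, -0.0, 0.001]
ft_force: [-0.6, -0.3, -2.1]
finger_gap: 0.173
```

Run:
```python
from h import *
o=env.get_obs(); print(o['eef_pos'],o['ee_rot'],o['ft_force'],o['q'])
Rm=R.from_quat(o['ee_rot']).as_matrix(); print(Rm)
P=[]
for n in ('wrist','scene','top'):
    p,d=env.camera(n); cv2.imwrite(f'pics/{n}3.png',p[:,:,::-1]); P.append(p)
a=cv2.resize(P[1][150:240,230:350],(480,360),interpolation=cv2.INTER_CUBIC)
cv2.imwrite('pics/s3c.png',a[:,:,::-1])
```

```text
[ 0.5005637  -0.17421811  0.16328205] [ 2.78383579e-03  9.99995637e-01 -1.89938216e-04  9.69850950e-04] [-0.6119283  -0.26737137 -2.05672239] [-0.12209282  0.35665559  0.55152002  1.70690457 -0.20379074  1.13350236
  2.05301985]
[[-9.99982619e-01  5.56801571e-03  1.93863592e-03]
 [ 5.56727886e-03  9.99984428e-01 -3.85274586e-04]
 [-1.94075095e-03 -3.74474962e-04 -9.99998047e-01]]
```

View pics/s3c.png

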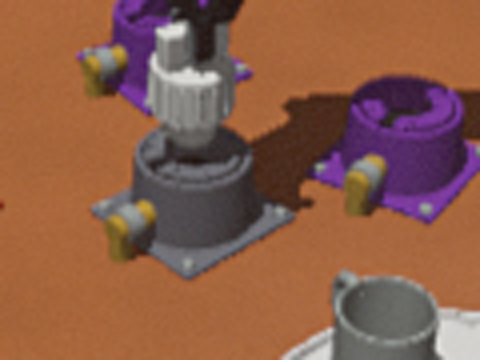

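View pics/wrist3.png

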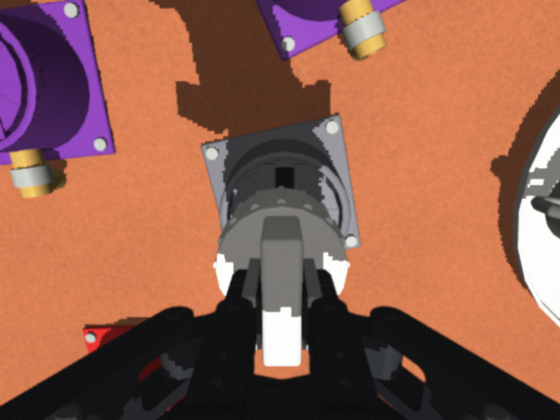

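Run:
```python
from h import *
L=[]
for k in range(6):
    o=env.get_obs(); p,d=env.camera('wrist'); L.append(np.r_[o['eef_pos']*1000,o['ft_force'],o['dq'][:2]])
print(np.round(L,2))
C=cloud('wrist',d,o); z=C[...,2]; Rm=R.from_quat(o['ee_rot']).as_matrix()
cv2.imwrite('pics/w4c.png',np.clip(cv2.resize(p[140:240,210:360],None,fx=5,fy=5,interpolation=cv2.INTER_CUBIC).astype(float)*1.8,0,255).astype(np.uint8)[:,:,::-1])
for y in range(164,194,2):
    r=z[y,255:315]; a=np.where(r<.055)[0]+255; print(y,a.min() if len(a) else None,a.max() if len(a) else None)
```

```text
[[ 5.0018e+02 -1.7415e+02  1.6275e+02 -2.0000e-02  1.3000e-01 -3.0800e+00
   0.0000e+00  0.0000e+00]
 [ 5.0008e+02 -1.7408e+02  1.6261e+02 -1.1000e-01 -8.0000e-02 -3.2300e+00
  -0.0000e+00  0.0000e+00]
 [ 5.0002e+02 -1.7409e+02  1.6248e+02 -1.3000e-01 -7.7000e-01 -1.5900e+00
   0.0000e+00  0.0000e+00]
 [ 4.9996e+02 -1.7408e+02  1.6240e+02 -2.7000e-01  4.4000e-01 -2.3800e+00
  -0.0000e+00  0.0000e+00]
 [ 4.9992e+02 -1.7408e+02  1.6236e+02  2.5000e-01 -3.0000e-02 -2.3400e+00
   0.0000e+00  0.0000e+00]
 [ 4.9991e+02 -1.7406e+02  1.6232e+02 -7.9000e-01  7.4000e-01 -2.5200e+00
   0.0000e+00  0.0000e+00]]
164 275 293
166 275 293
168 257 312
170 255 314
172 255 314
174 275 293
176 275 293
178 275 293
180 275 293
182 275 293
184 275 293
186 275 293
188 288 293
190 None None
192 None None
```

View pics/w4c.png

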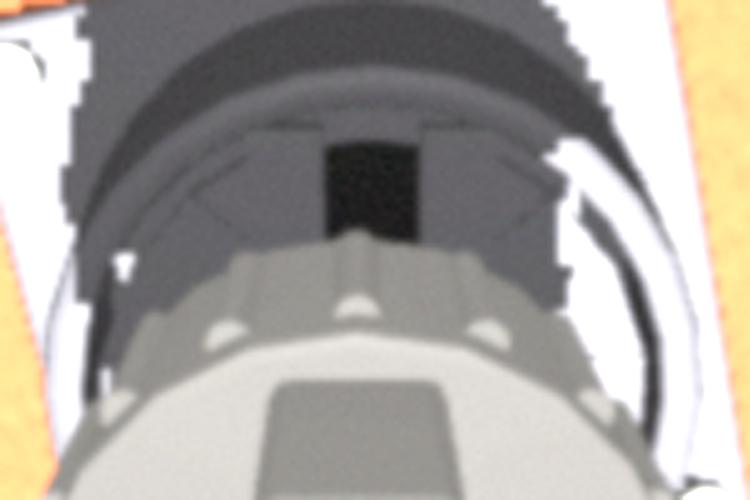

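Request:
drive_tool:
  delta_pos:
    - [0.0004,0.0016,0]
    - [0,0,0.005]
    - [0,0,0.005]
    - [0,0,0.004]
    - [0,0,0.003]
    - [0,0,0]
    - [0,0,0]
    - [0,0,0]
  twist:
    - [0,0,0]
    - [0,0,0]
    - [0,0,0]
    - [0,0,0]
    - [0,0,0]
    - [0,0,0]
    - [0,0,0]
    - [0,0,0]

```text
t: 8.4
eef_pos: [0.4997, -0.1726, 0.1455]
ee_rot: [0.003, 1.0, -0.0, 0.0]
ft_force: [0.8, 0.8, -2.1]
finger_gap: 0.18
```

Request:
drive_tool:
  delta_pos:
    - [0,0,0]
    - [0,0,0]
    - [0,0,0]
    - [0,0,0]
    - [0,0,0]
  twist:
    - [0,0,0]
    - [0,0,0]
    - [0,0,0]
    - [0,0,0]
    - [0,0,0]

```text
t: 8.9
eef_pos: [0.4995, -0.1724, 0.1453]
ee_rot: [0.003, 1.0, 0.0, 0.0]
ft_force: [-0.2, -0.5, -1.9]
finger_gap: 0.177
```

Request:
drive_tool:
  delta_pos:
    - [0,0,0.001]
    - [0,0,0.001]
    - [0,0,0.001]
    - [0,0,0.001]
    - [0,0,0]
    - [0,0,0]
  twist:
    - [0,0,0]
    - [0,0,0]
    - [0,0,0]
    - [0,0,0]
    - [0,0,0]
    - [0,0,0]

```text
t: 9.5
eef_pos: [0.4995, -0.1724, 0.1412]
ee_rot: [0.003, 1.0, 0.0, -0.0]
ft_force: [-0.7, -1.2, -2.4]
finger_gap: 0.174
```

Request:
drive_tool:
  delta_pos:
    - [0,0,0.001]
    - [0,0,0.001]
    - [0,0,0]
    - [0,0,0]
  twist:
    - [0,0,0]
    - [0,0,0]
    - [0,0,0]
    - [0,0,0]

```text
t: 9.9
eef_pos: [0.4995, -0.1724, 0.1392]
ee_rot: [0.003, 1.0, 0.0, -0.0]
ft_force: [0.1, 0.0, -2.0]
finger_gap: 0.177
```

Request:
drive_tool:
  delta_pos:
    - [0,0,0.001]
    - [0,0,0.001]
    - [0,0,0]
    - [0,0,0]
  twist:
    - [0,0,0]
    - [0,0,0]
    - [0,0,0]
    - [0,0,0]

```text
t: 10.3
eef_pos: [0.4995, -0.1724, 0.1372]
ee_rot: [0.003, 1.0, 0.0, -0.0]
ft_force: [-0.0, 0.8, -1.8]
finger_gap: 0.18
```

Request:
drive_tool:
  delta_pos:
    - [0,0,0.001]
    - [0,0,0.001]
    - [0,0,0]
    - [0,0,0]
  twist:
    - [0,0,0]
    - [0,0,0]
    - [0,0,0]
    - [0,0,0]

```text
t: 10.7
eef_pos: [0.4995, -0.1724, 0.1352]
ee_rot: [0.003, 1.0, 0.0, -0.0]
ft_force: [-0.7, -0.7, -2.5]
finger_gap: 0.179
```

Request:
drive_tool:
  delta_pos:
    - [0,0,0.001]
    - [0,0,0.001]
    - [0,0,0]
    - [0,0,0]
  twist:
    - [0,0,0]
    - [0,0,0]
    - [0,0,0]
    - [0,0,0]

```text
t: 11.1
eef_pos: [0.4995, -0.1724, 0.1332]
ee_rot: [0.003, 1.0, 0.0, -0.0]
ft_force: [-0.5, 0.5, -3.1]
finger_gap: 0.179
```

Request:
drive_tool:
  delta_pos:
    - [0,0,0.001]
    - [0,0,0.001]
    - [0,0,0]
    - [0,0,0]
  twist:
    - [0,0,0]
    - [0,0,0]
    - [0,0,0]
    - [0,0,0]

```text
t: 11.5
eef_pos: [0.4996, -0.1725, 0.1316]
ee_rot: [0.003, 1.0, 0.0, 0.0]
ft_force: [-1.8, 0.9, 2.0]
finger_gap: 0.178
```

Request:
drive_tool:
  delta_pos:
    - [0,0,0.001]
    - [0,0,0.001]
    - [0,0,0.001]
    - [0,0,0.001]
    - [0,0,0]
    - [0,0,0]
    - [0,0,0]
  twist:
    - [0,0,0]
    - [0,0,0]
    - [0,0,0]
    - [0,0,0]
    - [0,0,0]
    - [0,0,0]
    - [0,0,0]

```text
t: 12.2
eef_pos: [0.4997, -0.1725, 0.1275]
ee_rot: [0.003, 1.0, -0.0, 0.0]
ft_force: [-1.5, 0.2, 4.3]
finger_gap: 0.175
```

Request:
drive_tool:
  delta_pos:
    - [0,0,0.001]
    - [0,0,0.001]
    - [0,0,0]
    - [0,0,0]
    - [0,0,0]
  twist:
    - [0,0,0]
    - [0,0,0]
    - [0,0,0]
    - [0,0,0]
    - [0,0,0]

```text
t: 12.7
eef_pos: [0.4997, -0.1725, 0.1255]
ee_rot: [0.003, 1.0, -0.0, 0.0]
ft_force: [-1.1, 0.2, 4.9]
finger_gap: 0.178
```

Run:
```python
from h import *
L=[]
for k in range(5):
    o=env.get_obs(); env.camera('top'); L.append(np.r_[o['eef_pos']*1000,o['ft_force'],o['ft_torque']])
print(np.round(L,2)); print(o['q'])
p,d=env.camera('wrist'); C=cloud('wrist',d,o)
cv2.imwrite('pics/w5.png',p[:,:,::-1])
q=C[205:240,255:310].reshape(-1,3)
print('z of bar-ish',np.round(np.percentile(C[245:300,268:296,2],[10,50,90]),4))
```

```text
[[ 4.9967e+02 -1.7252e+02  1.2549e+02 -1.0500e+00  1.9000e-01  4.9300e+00
   2.6000e-01  4.6000e-01 -1.0000e-02]
 [ 4.9969e+02 -1.7253e+02  1.2551e+02 -9.8000e-01  6.0000e-01  5.3800e+00
   1.8000e-01  4.7000e-01  0.0000e+00]
 [ 4.9969e+02 -1.7250e+02  1.2552e+02 -1.5700e+00  8.5000e-01  5.1200e+00
   2.4000e-01  4.6000e-01  7.0000e-02]
 [ 4.9966e+02 -1.7247e+02  1.2549e+02 -1.4000e+00 -4.1000e-01  6.0300e+00
   2.1000e-01  4.6000e-01 -3.0000e-02]
 [ 4.9966e+02 -1.7250e+02  1.2549e+02 -1.1100e+00  5.3000e-01  5.5500e+00
   1.9000e-01  4.8000e-01  4.0000e-02]]
[-0.11205184  0.39573866  0.53824532  1.75689305 -0.22976783  1.0514433
  2.07202333]
z of bar-ish [0.1412 0.1419 0.1426]
```

View pics/w5.png

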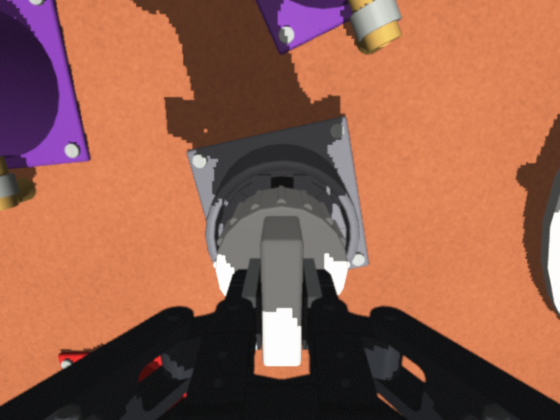

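Request:
drive_tool:
  delta_pos:
    - [0,0,0.0005]
    - [0,0,0]
    - [0,0,0]
    - [0,0,0]
    - [0,0,0]
    - [0,0,0]
  twist:
    - [0,0,0]
    - [0,0,0.04]
    - [0,0,0.04]
    - [0,0,0.04]
    - [0,0,0]
    - [0,0,0]

```text
t: 13.6
eef_pos: [0.4999, -0.1725, 0.1251]
ee_rot: [0.063, 0.998, -0.0, 0.0]
ft_force: [-1.7, 0.4, 6.7]
finger_gap: 0.177
```

```bash
cat > st.py <<'E'
from h import *
o=env.get_obs(); Rm=R.from_quat(o['ee_rot']).as_matrix()
print(o['t'],np.round(o['eef_pos']*1000,2),'F',np.round(o['ft_force'],2),'T',np.round(o['ft_torque'],3),'yaw',np.arctan2(Rm[1,0],Rm[0,0])%(2*np.pi),'q7',o['q'][6],'gap',o['finger_gap'])
E
python3 st.py
```

```text
13.6 [ 499.94 -172.51  125.13] F [-1.74  0.45  6.7 ] T [0.252 0.435 0.012] yaw 3.0159438550790627 q7 1.9634708366387246 gap 0.1773858875317972
```

Request:
drive_tool:
  delta_pos:
    - [0,0,0]
    - [0,0,0]
    - [0,0,0]
    - [0,0,0]
    - [0,0,0]
    - [0,0,0]
    - [0,0,0]
  twist:
    - [0,0,0.08]
    - [0,0,0.08]
    - [0,0,0.08]
    - [0,0,0.08]
    - [0,0,0.08]
    - [0,0,0]
    - [0,0,0]

```text
t: 14.3
eef_pos: [0.5002, -0.1724, 0.1252]
ee_rot: [0.26, 0.966, 0.0, 0.001]
ft_force: [-1.3, 0.7, 6.4]
finger_gap: 0.178
```

```bash
python3 st.py
```

```text
14.3 [ 500.16 -172.37  125.15] F [-1.29  0.66  6.42] T [ 0.329  0.313 -0.04 ] yaw 2.615962417960031 q7 1.6027519445324054 gap 0.1777246012778658
```

Request:
drive_tool:
  delta_pos:
    - [0,0,0]
    - [0,0,0]
    - [0,0,0]
    - [0,0,0]
    - [0,0,0]
    - [0,0,0]
    - [0,0,0]
    - [0,0,0]
  twist:
    - [0,0,0.1]
    - [0,0,0.1]
    - [0,0,0.1]
    - [0,0,0.1]
    - [0,0,0.1]
    - [0,0,0.1]
    - [0,0,0.1]
    - [0,0,0]

```text
t: 15.1
eef_pos: [0.5001, -0.1727, 0.1251]
ee_rot: [0.576, 0.818, -0.0, 0.001]
ft_force: [-1.3, 1.5, 4.9]
finger_gap: 0.182
```

```bash
python3 st.py
python3 - <<'E'
from h import *
p,d=env.camera('wrist'); cv2.imwrite('pics/w6.png',p[:,:,::-1])
E
```

```text
15.1 [ 500.06 -172.75  125.13] F [-1.34  1.52  4.94] T [0.176 0.321 0.039] yaw 1.9144688319598444 q7 0.9804678153074179 gap 0.18168761906304337
```

View pics/w6.png

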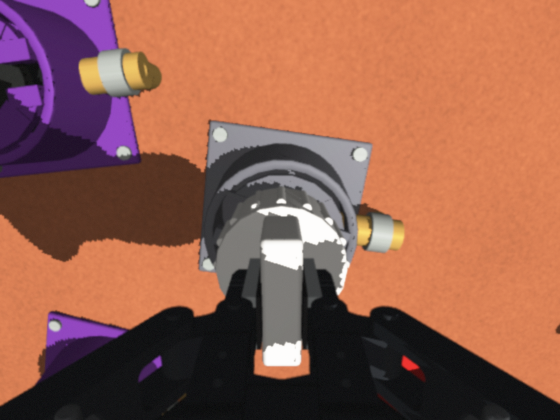

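The bar still lines up with the pads, so the cartridge is turning with the tool. I'll finish the turn slowly.

Request:
drive_tool:
  delta_pos:
    - [0,0,0]
    - [0,0,0]
    - [0,0,0]
    - [0,0,0]
    - [0,0,0]
    - [0,0,0]
  twist:
    - [0,0,0.08]
    - [0,0,0.08]
    - [0,0,0.08]
    - [0,0,0.06]
    - [0,0,0]
    - [0,0,0]

```text
t: 15.75
eef_pos: [0.4999, -0.1729, 0.1252]
ee_rot: [0.691, 0.723, -0.0, 0.001]
ft_force: [-0.8, 1.0, 5.0]
finger_gap: 0.175
```

```bash
python3 st.py
```

```text
15.75 [ 499.88 -172.86  125.15] F [-0.85  0.99  4.97] T [ 0.127  0.425 -0.045] yaw 1.6159138264528006 q7 0.7204069250062627 gap 0.17538205095935225
```

Request:
drive_tool:
  delta_pos:
    - [0,0,0]
    - [0,0,0]
    - [0,0,0]
    - [0,0,0]
    - [0,0,0]
  twist:
    - [0,0,0.02]
    - [0,0,0.02]
    - [0,0,0.02]
    - [0,0,0]
    - [0,0,0]

```text
t: 16.25
eef_pos: [0.4998, -0.1729, 0.1251]
ee_rot: [0.712, 0.702, -0.0, 0.001]
ft_force: [-1.8, 0.4, 6.8]
finger_gap: 0.181
```

```bash
python3 st.py
```

```text
16.25 [ 499.8  -172.91  125.13] F [-1.8   0.35  6.79] T [0.133 0.378 0.14 ] yaw 1.5561102138456826 q7 0.6687256814067537 gap 0.1811923638256791
```

Request:
drive_tool:
  delta_pos:
    - [0,0,0]
    - [0,0,0]
    - [0,0,0]
    - [0,0,0]
  twist:
    - [0,0,0.02]
    - [0,0,0.02]
    - [0,0,0]
    - [0,0,0]

```text
t: 16.65
eef_pos: [0.4998, -0.1729, 0.1251]
ee_rot: [0.725, 0.689, -0.0, 0.001]
ft_force: [-2.2, 0.4, 6.6]
finger_gap: 0.179
```

```bash
python3 st.py;  python3 - <<'E'
from h import *
p,d=env.camera('wrist'); cv2.imwrite('pics/w7.png',cv2.resize(p[100:380,190:370],None,fx=2,fy=2)[:,:,::-1])
E
python3 st.py
```

```text
16.65 [ 499.83 -172.88  125.14] F [-2.15  0.41  6.61] T [0.04  0.441 0.613] yaw 1.5188435482213922 q7 0.6357599380208586 gap 0.17860552167042915
16.7 [ 499.81 -172.91  125.17] F [-2.5   0.41  5.93] T [0.037 0.427 0.617] yaw 1.5187780039714764 q7 0.6357657409053571 gap 0.18074386378752602
```

View pics/w7.png

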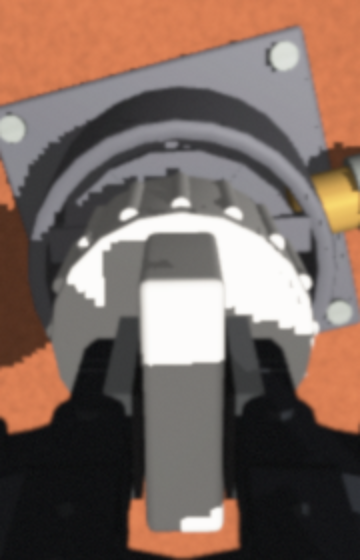

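The torque about z rose to 0.6 N m after 1.62 rad, which is the stop. I'll relieve the twist slightly, then let go.

Request:
drive_tool:
  delta_pos:
    - [0,0,0]
    - [0,0,0]
    - [0,0,0]
  twist:
    - [0,0,-0.03]
    - [0,0,0]
    - [0,0,0]

```text
t: 17.0
eef_pos: [0.4998, -0.1729, 0.1252]
ee_rot: [0.716, 0.698, -0.0, 0.001]
ft_force: [-2.1, 0.7, 5.9]
finger_gap: 0.177
```

Request:
drive_tool:
  delta_pos:
    - [0,0,0]
    - [0,0,0]
    - [0,0,0]
    - [0,0,0]
    - [0,0,0]
    - [0,0,0]
    - [0,0,0]
    - [0,0,0]
  twist:
    - [0,0,0]
    - [0,0,0]
    - [0,0,0]
    - [0,0,0]
    - [0,0,0]
    - [0,0,0]
    - [0,0,0]
    - [0,0,0]
  fingers: 0.05

```text
t: 17.8
eef_pos: [0.4995, -0.1724, 0.1248]
ee_rot: [0.716, 0.698, 0.0, 0.0]
ft_force: [-0.1, 0.4, 0.1]
finger_gap: 0.58
```

```bash
python3 st.py;  python3 - <<'E'
from h import *
o=env.get_obs()
p,d=env.camera('wrist'); cv2.imwrite('pics/w8.png',p[:,:,::-1])
C=cloud('wrist',d,o); print(np.round(np.percentile(C[245:300,268:290,2],[10,50,90]),4))
E
```

```text
17.8 [ 499.53 -172.42  124.8 ] F [-0.1   0.37  0.12] T [-0.037 -0.015 -0.032] yaw 1.5458548330430746 q7 0.6599141763131905 gap 0.5799332305847686
[0.1428 0.1436 0.1443]
```

View pics/w8.png

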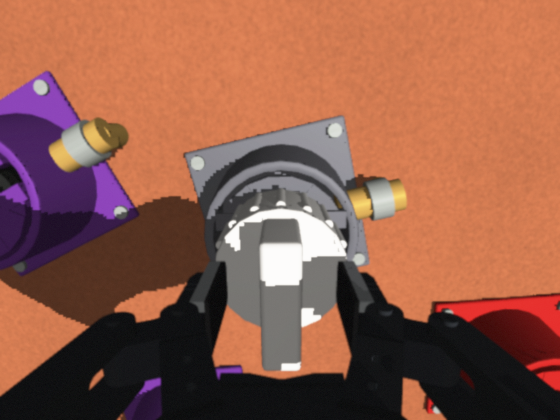

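The bar top is at z≈0.1436, so h≈41 mm and the cartridge is seated and locked. I'll retreat straight up and check.

Request:
drive_tool:
  delta_pos:
    - [0,0,-0.01]
    - [0,0,-0.02]
    - [0,0,-0.03]
    - [0,0,-0.03]
    - [0,0,-0.03]
    - [0,0,-0.02]
    - [0,0,0]
    - [0,0,0]
  twist:
    - [0,0,0]
    - [0,0,0]
    - [0,0,0]
    - [0,0,0]
    - [0,0,0]
    - [0,0,0]
    - [0,0,0]
    - [0,0,0]

```text
t: 18.65
eef_pos: [0.4995, -0.1725, 0.2651]
ee_rot: [0.716, 0.698, 0.0, 0.0]
ft_force: [-0.0, 0.3, 0.2]
finger_gap: 0.584
```

Request:
drive_tool:
  delta_pos:
    - [0,0,0]
    - [0,0,0]
    - [0,0,0]
  twist:
    - [0,0,0]
    - [0,0,0]
    - [0,0,0]

```text
t: 18.95
eef_pos: [0.499, -0.1721, 0.2639]
ee_rot: [0.716, 0.698, -0.001, -0.001]
ft_force: [-0.3, 0.3, 0.5]
finger_gap: 0.586
```

```bash
python3 st.py;  python3 - <<'E'
from h import *
o=env.get_obs()
p,d=env.camera('wrist'); cv2.imwrite('pics/w9.png',p[:,:,::-1])
C=cloud('wrist',d,o); z=C[...,2]
m=(z>.135)&(z<.155)&(np.hypot(C[...,0]-.4991,C[...,1]+.172)<.06); q=C[m]
print(m.sum(),np.median(q[:,2]),cv2.minAreaRect((q[:,:2]*1000).astype(np.float32)))
m=(z>.105)&(z<.117)&(np.hypot(C[...,0]-.4991,C[...,1]+.172)<.04); q=C[m]
A=np.c_[q[:,:2],np.ones(len(q))]; print('barrel top plane slope',np.linalg.lstsq(A,q[:,2],rcond=None)[0],np.median(q[:,2]))
p,d=env.camera('scene'); cv2.imwrite('pics/s9.png',p[:,:,::-1])
E
```

```text
18.95 [ 499.05 -172.12  263.87] F [-0.29  0.3   0.46] T [-0.026  0.028  0.038] yaw 1.5458062298072175 q7 0.5569095544056886 gap 0.5855578333053212
1453 0.1434627683684241 ((499.1213073730469, -170.99000549316406), (55.39573669433594, 15.77853012084961), 88.92582702636719)
barrel top plane slope [-0.00128742 -0.00714589  0.10989459] 0.11051894470917839
```

View pics/w9.png

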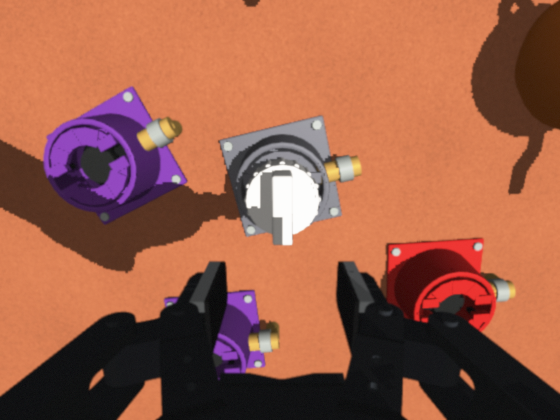

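View pics/s9.png

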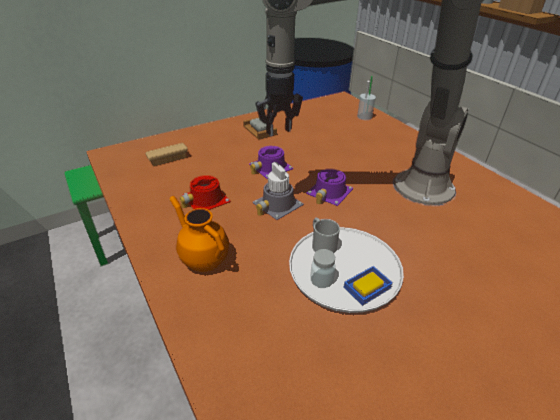

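The wrist view shows the cartridge upright in the grey housing, with its bar at about (281,208) and across the slot line. The scene view shows the mug, jar, soap dish and bodna where they stood. All checks pass, so I'm handing in.

```bash
python3 -c "
from cell import env
print(env.sign_off())"
```

```text
the job is handed in; nothing more can be done
None
```

The filter cartridge is in the grey housing, locked and let go. I handed the job in at about 19 s of the 72 s allowed; the sign-off gives no verdict.

**What I did:** I pinched the cartridge by its wing and measured the slot line with the wrist camera, about 0.2 rad off the housing's x axis. I set the cartridge to that angle before lowering it, so the lugs went in without any feeling round. I pressed it down onto the spring with about 8 N and turned it clockwise. The turning torque rose to 0.6 N m after about 1.62 rad, which I took as the stop. I then eased back slightly, released and moved straight up.

**Last checks:**

| Check | Measured | Wanted |
|---|---|---|
| Height over the housing's underside | about 40.5 mm | 36 to 43.5 mm |
| Turn from the slots | about 1.585 rad, so valve about 1.41 rad | valve above 1.25 rad |
| Offset from the housing's axis | within about 1 mm | under 4 mm |
| Tilt | under 0.01 rad | under 0.1 rad |

- **Neighbours and gripper:** in the last scene picture the mug, jar, soap dish and bodna look unmoved. The gripper was clear, with no contact force.
- **Valve:** I worked its angle out from the wing's turn; nothing measured it directly.
- **Position correction:** the arm arrived 1.5 to 2 mm off sideways above the housing. I saw this in the wrist view and corrected it before lowering.

No check failed.

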